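# Wake up battery cells on the pulse station

### The job

Drop every cell that stands on the bench into a well of the grey pulse station, upright and right down to the bottom. Once they are all in, press the station's orange jog button right down, keep it held for a full three seconds without letting up, and release it; do not press it while any cell is out of the wells. Then stand all the cells upright in the pockets of the blue carrier, leaving the other things on the bench where they are.

Things in the scene. Friction and masses are not known exactly. Their poses are not given: they have to be found in the camera images.
- cell_1: a yellow-sleeved cylindrical battery cell, 32 mm in diameter, 70 mm tall, 0.145 kg, standing upright; black band round its middle and a thin white line round it 34 to 37 mm above its foot; origin: centre of its flat foot, z up to the steel contact (tilt of z is its lean). Three or four of the cells are there in a run; an absent one reads None from the start.
- cell_2: another cell, same as cell_1 in every way
- cell_3: another cell, same as cell_1 in every way
- cell_4: another cell, same as cell_1 in every way
- station: grey pulse station fixed to the bench, 122 mm (its x) by 206 mm (its y); origin: centre of its underside; x to the back, y to its left, z up. Front console (x -61 to +3 mm): 30 mm high, jog button in its middle at x = -34 mm. Rear block (x +3 to +61 mm): 44 mm high, four blind round wells, 42 mm bore, 34 mm deep, in a row along y at x = +32 mm
- well_1 (a point): centre of the floor of well 1, 10 mm above the bench, 34 mm below the well's mouth; at station x = +32 mm, y = -75 mm. A bottomed cell stands 36 mm proud, its white line just at the mouth
- well_2 (a point): centre of the floor of well 2, 10 mm above the bench, 34 mm below the well's mouth; at station x = +32 mm, y = -25 mm. A bottomed cell stands 36 mm proud, its white line just at the mouth
- well_3 (a point): centre of the floor of well 3, 10 mm above the bench, 34 mm below the well's mouth; at station x = +32 mm, y = 25 mm. A bottomed cell stands 36 mm proud, its white line just at the mouth
- well_4 (a point): centre of the floor of well 4, 10 mm above the bench, 34 mm below the well's mouth; at station x = +32 mm, y = 75 mm. A bottomed cell stands 36 mm proud, its white line just at the mouth
- jog (a joint): orange momentary jog button, pressed straight down: 0 m up, 0.006 m fully down; spring return, about 1.5 N to start it moving, 5 N to hold it down; it counts as pressed beyond 0.004 m
- jog_top (a point): centre of the button's top face, 28 mm in diameter, 52 mm above the bench when up (46 mm fully down); its black collar, 44 mm wide, ends 42 mm above the bench
- carrier: blue open carrier standing loose on the bench, 0.6 kg (it slides if pushed), 50 mm (its x) by 196 mm (its y), 35 mm high, walls and dividers 4 mm; origin: centre of its underside; four pockets in a row along y, about 42 mm (x) by 44 mm (y), centred at x = 0, y = -72, -24, +24, +72 mm, floor 4 mm above the bench. One cell per pocket.
- flux_jar: bystander: round tin, 46 mm in diameter, 35 mm high; origin under its centre
- spare_pack: bystander: black battery pack lying flat, 63 x 93 x 30 mm; origin under its centre
- glue_bottle: bystander: white bottle with a red tip, 38 x 36 x 100 mm, standing; origin under its centre
Things that resemble listed ones, but are neither listed nor needed, are in the scene too. Leave any green or purple look-alike of the cell_3 alone. What is shaped like the cell_4 but pink is not meant.

How it is judged (in metres and radians):
On the way, in this order (a step that is already met when the one before it is completed fails the run):
1. every cell stands upright at the bottom of a well (x of cell_1 in the frame of station between 0.024 and 0.04 m and y of cell_1 in the frame of station between -0.086 and 0.086 m and z of each of cell_1, cell_2, cell_3, cell_4 in the frame of station below 0.0135 m and angle between each of cell_1, cell_2, cell_3, cell_4's own z axis and vertical below 0.12 rad and x of cell_2 in the frame of station between 0.024 and 0.04 m and y of cell_2 in the frame of station between -0.086 and 0.086 m and x of cell_3 in the frame of station between 0.024 and 0.04 m and y of cell_3 in the frame of station between -0.086 and 0.086 m and x of cell_4 in the frame of station between 0.024 and 0.04 m and y of cell_4 in the frame of station between -0.086 and 0.086 m), for 0.3 s.
2. the jog button is held down without a break for three seconds, all cells in their wells (all of step 1 and value of joint jog above 0.004 m), for 3 s.
3. the button is let go again (value of joint jog below 0.001 m), for 0.2 s.
At the end, for the whole second after the job is handed in: every cell present stands in a pocket of the carrier, foot on the pocket floor (less than 8.5 mm above the carrier's underside), leaning less than 0.15 rad, at rest; the jog button is up (x of cell_1 in the frame of carrier between -0.009 and 0.009 m and y of cell_1 in the frame of carrier between -0.096 and 0.096 m and z of each of cell_1, cell_2, cell_3, cell_4 in the frame of carrier below 0.0085 m and angle between each of cell_1, cell_2, cell_3, cell_4's own z axis and vertical below 0.15 rad and linear speed of each of cell_1, cell_2, cell_3, cell_4 below 0.02 m/s and x of cell_2 in the frame of carrier between -0.009 and 0.009 m and y of cell_2 in the frame of carrier between -0.096 and 0.096 m and x of cell_3 in the frame of carrier between -0.009 and 0.009 m and y of cell_3 in the frame of carrier between -0.096 and 0.096 m and x of cell_4 in the frame of carrier between -0.009 and 0.009 m and y of cell_4 in the frame of carrier between -0.096 and 0.096 m and value of joint jog below 0.001 m); the robot touches nothing.
It fails at once if the jog button is pressed while a cell is out of its well (value of joint jog above 0.003 m and (not (x of cell_1 in the frame of station between 0.024 and 0.04 m and y of cell_1 in the frame of station between -0.086 and 0.086 m and z of cell_1 in the frame of station below 0.0135 m and angle between cell_1's own z axis and vertical below 0.12 rad) or not (x of cell_2 in the frame of station between 0.024 and 0.04 m and y of cell_2 in the frame of station between -0.086 and 0.086 m and z of cell_2 in the frame of station below 0.0135 m and angle between cell_2's own z axis and vertical below 0.12 rad) or not (x of cell_3 in the frame of station between 0.024 and 0.04 m and y of cell_3 in the frame of station between -0.086 and 0.086 m and z of cell_3 in the frame of station below 0.0135 m and angle between cell_3's own z axis and vertical below 0.12 rad) or not (x of cell_4 in the frame of station between 0.024 and 0.04 m and y of cell_4 in the frame of station between -0.086 and 0.086 m and z of cell_4 in the frame of station below 0.0135 m and angle between cell_4's own z axis and vertical below 0.12 rad))).
It fails at once if a bystander (tin, black pack, glue bottle) is moved more than 3 cm (distance of any of flux_jar, spare_pack, glue_bottle from where it was at the start of the episode above 0.03 m).
Of cell_1, cell_2, cell_3, cell_4 only 3 to 4 are there at a start; the rules pass over those that are not, and their reading is None.
At some moment in a run one of carrier may be knocked a few centimetres aside while the robot is not near it.
It also fails if it takes over 210 s, if anything falls off the work surface, if the arm or the gripper's body presses on something with over 40 N, if the wrist force passes 120 N, or if a joint passes its speed limit or range.

### The arm

A 6-joint arm with a two-finger parallel gripper is mounted at the origin on a cart in front of the work surface, level with it; the furniture and walls round the work are solid. World frame = base frame: x ahead of the robot, y to its left, z up, the work surface at z = 0. Lengths are in mm, angles in degrees, forces in N, time in s.
With the tool pointing down it reaches from about 300 to 775 mm from the base axis. Payload 14.6 kg.
Tool frame: the origin (TCP) lies midway between the tips of the shut fingers; the grasp point (between the pads) lies 19 mm behind it; z points along the fingers, y is the line along which they close (so a half turn about z gives the same grasp; the last joint's range is limited). The gripper opens to 85 mm and grips with 20 to 120 N. Pads are 22 mm wide; open, the fingers measure 114 mm over their backs; the gripper's body (76 mm by 85 mm) begins 54 mm behind the grasp point. The pads swing forward as they close: fully open they stand 13 mm farther back than shut.
Start: joints at [69.465, 17.183, 87.147, -0, 75.671, -3.816], TCP at [158.22, 526.741, 231.281] pointing down, gripper open.
Joint ranges: [-173.82, 173.82], [-45.26, 126.66], [13.44, 144.39], [-59.66, 239.66], [0, 175.72], [-146.38, 146.38]. Speed limits (degrees/s): [127.2, 127.2, 147.25, 180, 180, 180].

### API

Orientations are given as a 3x3 rotation matrix whose columns are the frame's x, y, z axes.
In Python, from cell import * gives the robot as it stands.
- The arm moves only by the shell command python3 -m creep 'ROWS' [OPENING]. ROWS is JSON, a list of rows, each a list of 6 numbers: the shift along the tool's x, y, z normalised to -1 to 1, where 1 is 0.4 m, then the turn, a rotation vector about the tool's x, y, z normalised to -1 to 1, where 1 is 180 degrees. In form: [[dx, dy, dz, ax, ay, az], ...]. A call has 1 to 12 rows; each row is the pose to reach, as a shift and turn from the pose commanded when the call began, along the tool's axes at that moment, turning the shorter way round; what a row does not reach only later rows make up. A row lasts 1/8 s, in which the tool goes at most 62.5 mm and 10.7 degrees, less where a joint would pass 70% of its speed; a pose out of reach is approached as far as the arm can. A call with a number of a shift or a turn outside -1 to 1 is refused whole. A call with a gripper value outside its range is refused whole. OPENING is the opening, from 0 (shut) to 1 (fully open), set as the call begins (- or left out, the last holds). The fingers move at their own pace and stop on an object; the grip force is fixed at half the most. Time passes only in rows, so rows that repeat a pose let the fingers close. It gives the time, the measured TCP pose, the force, the opening and the grip force at its end, in the units of the state.
- get_state(): the state, without advancing time (a new reading comes with each control period).
- camera(name): name is "scene" or "top" or "wrist"; returns a dict with "pixels" (400x640x3 uint8, red, green, blue), "fx", "fy", "cx", "cy" (pixels), "position" and "orientation" of the camera in the world; the wrist camera has in their place "tool_from_camera" (4x4, takes a point from camera to tool coordinates, whose origin is the TCP and whose axes are the flange's). Camera axes: x right, y down, z forward; pixel columns grow to the right and rows downward; lengths in mm; the calibration is good to about 2 mm. A picture is of the moment at which its call begins: read the wrist's pose just before it. There is no depth.
- finish_job(): hands the job in; it is judged then, once.
The state is a dict: "clock": time; "joint_positions": joint angles; "qvel": joint speeds; "joint_efforts": joint torques, N m; "eef_pos": TCP position; "tool_rot": TCP orientation; "wrist_force": force on the tool from outside, world axes, zero at the start; "moment": the same for the moment, N m; "finger_gap": finger opening in mm; "gripper_force": force on a finger pad.
Only numpy, scipy, OpenCV 4.12 (cv2) and the standard library are available. Lean on these libraries where they do the work, as an engineer would, in place of code of your own. Each camera call takes 0.05 s, during which the arm holds its last target. There are 200 camera calls.

## Working session

There is one attempt and no reset: what is moved stays moved. The work goes in short steps, Python scripts to look and compute and a shell command to move; the robot and the scene stay as the last step left them, time stands still between calls to the robot, and variables do not carry over. Pictures are saved under pics/ and viewed, at most 14 in all, crops included, and the job is handed in when it is done.

```bash
ls; mkdir -p pics
python3 - <<'E'
from cell import *
import cv2
s=get_state();print(s)
for n in("scene","top"):
    c=camera(n);cv2.imwrite(f"pics/{n}0.png",c["pixels"][:,:,::-1])
    print({k:v for k,v in c.items() if k!="pixels"})
E
```

```text
pics
{'clock': 0.0, 'joint_positions': array([ 6.94661387e+01,  1.72158951e+01,  8.71813075e+01, -2.71824248e-03,
        7.56696929e+01, -3.81499981e+00]), 'qvel': array([-0.05379506, -0.11798992,  0.0090066 , -0.06662648,  0.09328012,
       -0.01309659]), 'joint_efforts': array([ 4.38472907e-04, -5.43501484e+01, -3.61795950e+01, -4.99087218e-05,
        4.01454527e-03, -3.90218179e-05]), 'eef_pos': array([158.14329892, 526.52513063, 230.71132303]), 'tool_rot': array([[-9.57731225e-01,  2.87664329e-01, -3.66483706e-04],
       [ 2.87664561e-01,  9.57730583e-01, -1.10948887e-03],
       [ 3.18322837e-05, -1.16801650e-03, -9.99999317e-01]]), 'wrist_force': array([ 0.42714174, -0.23552941,  1.14973315]), 'moment': array([-0.00562641, -0.01529723,  0.00328643]), 'gripper_force': 0.0, 'finger_gap': 85.28648457470018}
{'fx': 444.13637029031196, 'fy': 444.13637029031196, 'cx': 315.8777528392868, 'cy': 202.21600149675152, 'position': array([-338.02776289, 1233.36466464,  783.15645913]), 'orientation': array([[-0.81325571, -0.25783269,  0.52166796],
       [-0.58144037,  0.32417652, -0.7462149 ],
       [ 0.02328609, -0.91018234, -0.41355274]])}
{'fx': 379.05659745973304, 'fy': 379.05659745973304, 'cx': 315.91204296274384, 'cy': 198.83727595380583, 'position': array([ 532.41094505,  -82.60730678, 1224.78030563]), 'orientation': array([[-0.01422519, -0.99790168,  0.06316553],
       [-0.99983114,  0.01493077,  0.0107124 ],
       [-0.01163303, -0.06300248, -0.99794557]])}
```

View pics/scene0.png

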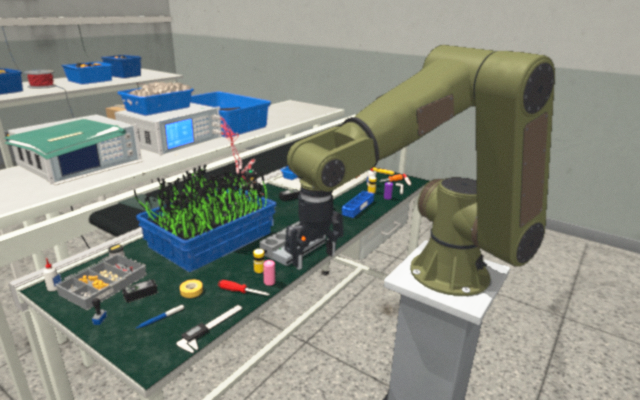

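View pics/top0.png

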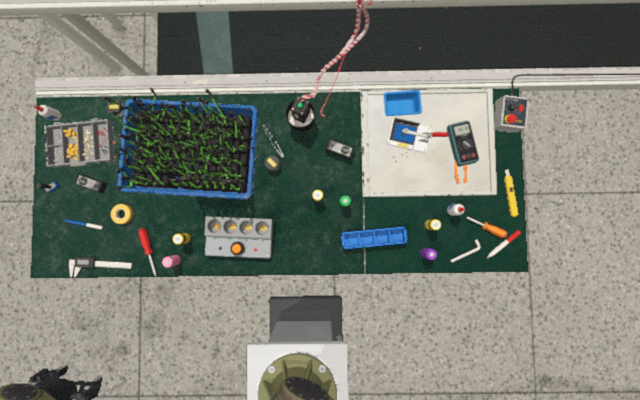

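The top view shows the station at (238,238), the carrier at (374,238) and the jog button at (237,248). Cell candidates are yellow at (181,239), (318,195) and (433,225), plus an unclear one at (272,162) and a yellow piece at (113,105). Look-alikes to leave are pink (171,261), green (345,201) and purple (428,254). The yellow tape roll is at (122,213). Next I check these in a close crop.

Run:
```python
import cv2,numpy as np
t=cv2.imread("pics/top0.png")
a=cv2.resize(t[90:275,100:300],None,fx=3,fy=3,interpolation=cv2.INTER_CUBIC)
cv2.imwrite("pics/c1.png",a)
b=cv2.resize(t[140:275,290:490],None,fx=4,fy=4,interpolation=cv2.INTER_CUBIC)
cv2.imwrite("pics/c2.png",b)
```

```text
(no output)
```

View pics/c1.png

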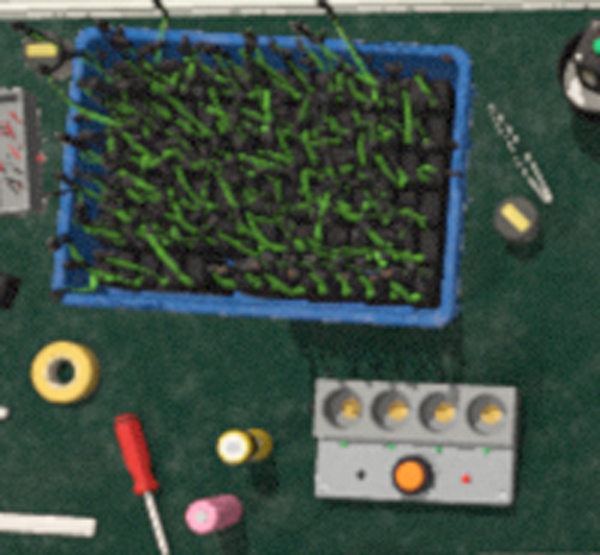

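View pics/c2.png

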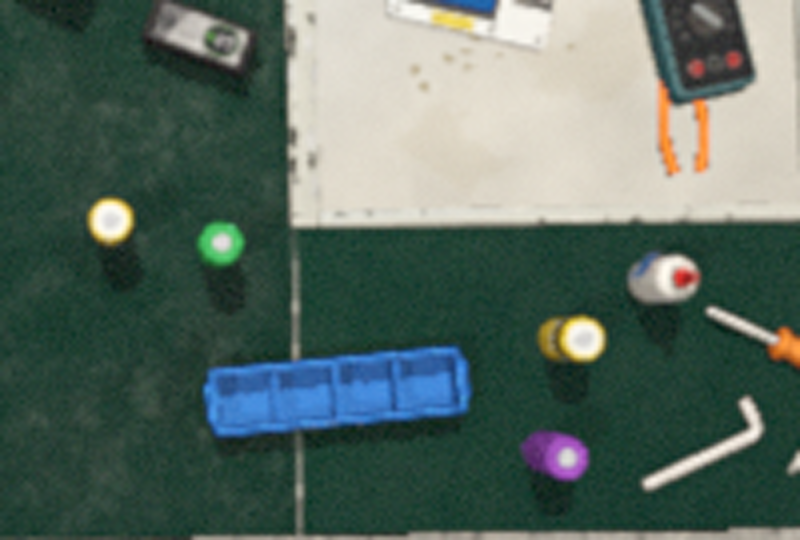

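Confirmed in the crops: three upright yellow cells with white tops at top-view pixels (178,238), (318,195) and (436,225). The object at (272,162) is the dark tin, and (456,209) is the glue bottle. The green, purple and pink ones are look-alikes. There is no fourth cell.

```bash
cat > h.py <<'E'
import cv2,numpy as np
from cell import *
def cam(name):
    s=get_state();c=camera(name)
    if name=="wrist":
        T=np.array(c["tool_from_camera"]);R=s["tool_rot"]
        c["position"]=s["eef_pos"]+R@T[:3,3];c["orientation"]=R@T[:3,:3]
    return c
def ray(c,uv,z):
    d=c["orientation"]@np.array([(uv[0]-c["cx"])/c["fx"],(uv[1]-c["cy"])/c["fy"],1])
    return c["position"]+d*(z-c["position"][2])/d[2]
def proj(c,p):
    q=c["orientation"].T@(np.array(p,float)-c["position"])
    return np.array([c["fx"]*q[0]/q[2]+c["cx"],c["fy"]*q[1]/q[2]+c["cy"]])
def hsv(c): return cv2.cvtColor(c["pixels"],cv2.COLOR_RGB2HSV)
def blobs(m,amin=8):
    n,_,st,ce=cv2.connectedComponentsWithStats(m.astype(np.uint8))
    return sorted([(int(st[i,4]),ce[i],st[i,:4]) for i in range(1,n) if st[i,4]>=amin],key=lambda t:-t[0])
def near(m,uv,r):
    k=np.zeros(m.shape,np.uint8);cv2.circle(k,(int(round(uv[0])),int(round(uv[1]))),r,1,-1);return m&(k>0)
def shift(dp):  # world shift mm -> normalised row for the present tool axes
    R=get_state()["tool_rot"];return np.round(R.T@np.array(dp)/400,4)
E
python3 - <<'E'
from h import *
np.set_printoptions(precision=1,suppress=True)
c=cam("top");H=hsv(c);h,s,v=[H[...,i].astype(int) for i in range(3)]
for uv in((178,238),(318,195),(436,225)):
    w=near((s<70)&(v>170),uv,9);y=near((h>18)&(h<36)&(s>90)&(v>90),uv,14)
    a=blobs(w,4)[:1];b=blobs(w|y,4)[:1]
    print(uv,[(n,p,ray(c,p,70)) for n,p,_ in a],[(n,p,q) for n,p,q in b])
o=blobs((h<16)&(s>150)&(v>150)&near(np.ones_like(h)>0,(237,248),14),10)[0]
print("btn",o[:2],ray(c,o[1],52))
bl=near((h>98)&(h<118)&(s>130),(374,238),45);k=max(cv2.findContours(bl.astype(np.uint8),0,1)[0],key=cv2.contourArea)
P=np.array([ray(c,p[0],35)[:2] for p in k],np.float32);print("carrier",cv2.minAreaRect(P))
g=near((s<40)&(v>90),(238,238),48);k=max(cv2.findContours(g.astype(np.uint8),0,1)[0],key=cv2.contourArea)
print("station px",cv2.minAreaRect(k),cv2.boundingRect(k))
for z in(30,44):print(z,cv2.minAreaRect(np.array([ray(c,p[0],z)[:2] for p in k],np.float32)))
gold=blobs(near((h>12)&(h<36)&(s>70)&(v>100),(238,226),36)&(np.arange(400)[:,None]<238),3)
print("gold",[(n,p,ray(c,p,10)) for n,p,_ in gold])
E
```

```text
(178, 238) [(57, array([177. , 238.6]), array([490.5, 354.5,  70. ]))] [(158, array([180.2, 237.9]), array([172, 233,  18,  12], dtype=int32))]
(318, 195) [(56, array([317.3, 194.5]), array([618.7, -74.6,  70. ]))] [(108, array([317.5, 194.5]), array([312, 189,  12,  13], dtype=int32))]
(436, 225) [(55, array([435.5, 224.2]), array([ 523.1, -431.4,   70. ]))] [(155, array([432.8, 224.2]), array([425, 219,  17,  12], dtype=int32))]
btn (32, array([236.2, 247.9])) [458.8 177.9  52. ]
carrier ((484.7012939453125, -248.47406005859375), (57.804473876953125, 209.10015869140625), 4.725386619567871)
station px ((237.44712829589844, 236.76861572265625), (67.48311614990234, 39.96532440185547), 2.38594388961792) (204, 216, 68, 43)
30 ((492.37298583984375, 179.03219604492188), (213.354736328125, 125.11409759521484), 86.88320922851562)
44 ((492.8421325683594, 175.9663848876953), (210.85472106933594, 123.6480484008789), 86.88320922851562)
gold [(36, array([232.1, 226.2]), array([525.3, 200.4,  10. ])), (35, array([263.1, 227.6]), array([519.7, 100.9,  10. ])), (34, array([247.5, 226.9]), array([522.7, 150.9,  10. ])), (33, array([216.6, 225.6]), array([528.2, 250.2,  10. ]))]
```

Run:
```python
from h import *
s=get_state();R=s["tool_rot"]
print(shift([490.5-s["eef_pos"][0],354.5-s["eef_pos"][1],-30]))
a=np.degrees(np.arctan2(R[1,1],R[0,1]));print((a+3.26)/180)
c=cam("top");H=hsv(c);h,sa,v=[H[...,i].astype(int) for i in range(3)]
w=near((sa<70)&(v>170),(167,262),6);print([(n,p,ray(c,p,70)) for n,p,_ in blobs(w,2)])
```

```text
[-0.9195 -0.173   0.0751]
0.4252325887125681
[(25, array([166.4 , 261.96]), array([420.36653142, 386.23530974,  70.        ]))]
```

```bash
python3 -m creep '[[-0.92,-0.173,0.05,0,0,0.425],[-0.92,-0.173,0.05,0,0,0.425],[-0.92,-0.173,0.05,0,0,0.425],[-0.92,-0.173,0.05,0,0,0.425],[-0.92,-0.173,0.05,0,0,0.425],[-0.92,-0.173,0.05,0,0,0.425],[-0.92,-0.173,0.05,0,0,0.425],[-0.92,-0.173,0.05,0,0,0.425],[-0.92,-0.173,0.05,0,0,0.425],[-0.92,-0.173,0.05,0,0,0.425]]' 0.65
python3 - <<'E'
from h import *
c=cam("wrist");cv2.imwrite("pics/w1.png",c["pixels"][:,:,::-1])
print(get_state()["eef_pos"],c["position"],c["orientation"],c["fx"],proj(c,[490.5,354.5,70]))
E
```

```text
clock: 1.45
eef_pos: [490.3, 355.1, 211.5]
tool_rot: [[0.053, 0.999, 0.0], [0.999, -0.053, 0.0], [0.0, 0.0, -1.0]]
wrist_force: [0.2, -0.5, 0.6]
finger_gap: 55.5
gripper_force: 0.0
[490.34290646 355.03377545 211.47235364] [494.5125898  427.81169488 353.82049586] [[ 9.98564881e-01 -5.11692348e-02 -1.58078487e-02]
 [-5.35522118e-02 -9.57227987e-01 -2.84335614e-01]
 [-5.82479383e-04  2.84774104e-01 -9.58594477e-01]] 344.9828155723538 [322.28074174 190.86946164]
```

View pics/w1.png

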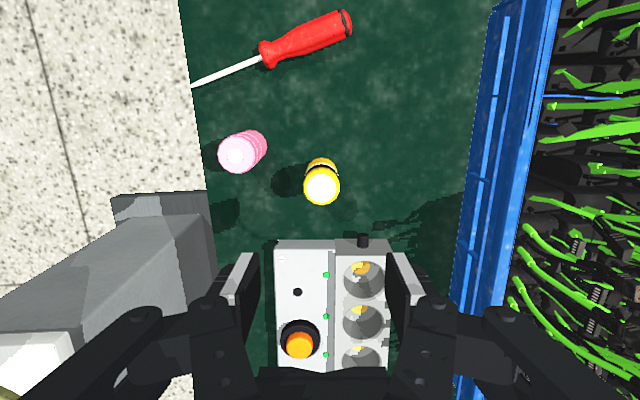

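The wrist view shows the cell top at (321,188), pink to its left at (238,153), the wells at (364,278), (362,322) and (360,360), and the button at (299,345). I refine the measurements from this view.

```bash
cat >> h.py <<'E'
def celltop(c,guess,r=26,z=70):
    H=hsv(c);h,s,v=[H[...,i].astype(int) for i in range(3)]
    b=blobs(near((s<60)&(v>200),proj(c,guess),r),8)[0];return b[0],ray(c,b[1],z)
E
python3 - <<'E'
from h import *
np.set_printoptions(precision=1,suppress=True)
c=cam("wrist");print(celltop(c,[490.5,354.5,70]))
H=hsv(c);h,s,v=[H[...,i].astype(int) for i in range(3)]
b=blobs((h<16)&(s>150)&(v>150)&(np.arange(400)[:,None]>300)&(abs(np.arange(640)-299)<30),20)[0];print("btn",b,ray(c,b[1],52))
for w in((528.3,250.5,44),(525.4,200.5,44)):
    p=proj(c,w);p0=p.astype(int);print(p,"profile row",v[p0[1],p0[0]-30:p0[0]+30:2],"col",v[p0[1]-26:p0[1]+26:2,p0[0]])
E
```

```text
(674, array([489.5, 357.1,  70. ]))
btn (155, array([299.3, 337.6]), array([286, 332,  27,  23], dtype=int32)) [458.2 194.9  52. ]
[365.4 282.4] profile row [185 237 235 232 201 142 145 142 142 136 207  97 112 113 110  99  86 106
 115 112 109 108 105 101  96  23  31  30  28  30] col [235 237 211 193 214 238 231 239 235 154 113 119 119  99  92  92  94  93
  92  99  95 159 195 217 207 199]
[363.5 325.1] profile row [150 246 234 234 233 129 143 146 146 140 126 122 119  96  92  92  91  92
  90  89  89  88  87  83  87 109 116 119 114  55] col [206 205 219 179 191 198 207 120 118 119 122  91  91  92  91  92  92  92
 101 122 176 232 235 227 233 151]
```

```bash
python3 -m creep '[[0.003,0,0.15,0,0,0],[0.003,0,0.3,0,0,0],[0.003,0,0.38,0,0,0],[0.003,0,0.42,0,0,0],[0.003,0,0.435,0,0,0],[0.003,0,0.435,0,0,0]]' 0.65 && python3 -m creep '[[0,0,0,0,0,0],[0,0,0,0,0,0],[0,0,0,0,0,0],[0,0,0,0,0,0],[0,0,0,0,0,0]]' 0
```

```text
clock: 2.3
eef_pos: [491.2, 356.1, 38.3]
tool_rot: [[0.056, 0.998, 0.001], [0.998, -0.056, 0.001], [0.001, 0.001, -1.0]]
wrist_force: [0.4, -0.5, 0.3]
finger_gap: 55.3
gripper_force: 0.0
clock: 2.92
eef_pos: [491.4, 356.2, 38.6]
tool_rot: [[0.056, 0.998, 0.002], [0.998, -0.056, 0.001], [0.001, 0.002, -1.0]]
wrist_force: [-1.5, -0.6, 6.2]
finger_gap: 30.1
gripper_force: 59.0
```

```bash
python3 -m creep '[[0,0,-0.1,0,0,0],[0,0,-0.2,0,0,0],[-0.15,0.05,-0.2,0,0,0],[-0.28,0.107,-0.2,0,0,0],[-0.38,0.107,-0.2,0,0,0],[-0.38,0.107,-0.2,0,0,0],[-0.38,0.107,-0.2,0,0,0]]' 0
python3 - <<'E'
from h import *
c=cam("wrist");cv2.imwrite("pics/w2.png",c["pixels"][:,:,::-1])
for w in((528.3,250.5,44),(525.4,200.5,44),(458.8,178,52)): print(proj(c,w))
E
```

```text
clock: 3.8
eef_pos: [525.1, 202.0, 117.6]
tool_rot: [[0.056, 0.998, 0.0], [0.998, -0.056, 0.0], [0.0, 0.0, -1.0]]
wrist_force: [-0.5, 0.6, -1.5]
finger_gap: 30.3
gripper_force: 59.9
[322.46720564 141.4908529 ]
[322.39840598 217.9447427 ]
[223.72739611 259.50536128]
```

View pics/w2.png

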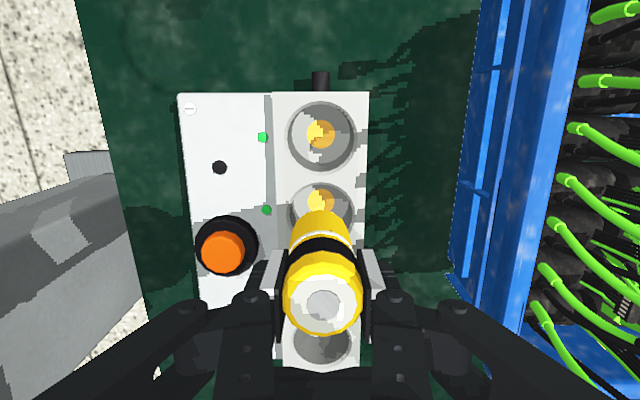

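The wrist view shows well 4's mouth spanning columns 288–354 and rows 102–171, centre (321,136). The held cell's top is at (323,303) and the button at (222,252).

Run:
```python
from h import *
np.set_printoptions(precision=1,suppress=True)
c=cam("wrist");p=get_state()["eef_pos"]
print(p,"well4",ray(c,(321,136.5),44),[ray(c,q,44) for q in((288,136),(354,136),(321,102),(321,171))])
print("btn",ray(c,(222.5,253),52))
H=hsv(c);h,s,v=[H[...,i].astype(int) for i in range(3)]
m=near(((s<60)&(v>110))|((h>18)&(h<36)&(s>90)),(323,298),42)
# top disc of held cell: grey/white contact
b=blobs(near((s<60)&(v>150),(323,303),22),8)[0];print("held top",b,ray(c,b[1],p[2]+32))
```

```text
[525.  202.5 117.4] well4 [527.4 254.   44. ] [array([507.1, 255.5,  44. ]), array([547.8, 253.2,  44. ]), array([528.6, 274.4,  44. ]), array([526.2, 232.4,  44. ])]
btn [458.6 183.1  52. ]
held top (1516, array([323., 303.]), array([301, 281,  45,  45], dtype=int32)) [525.7 204.3 149.4]
```

```bash
python3 -m creep '[[0.125,0,0,0,0,0],[0.125,0,0,0,0,0],[0.125,0,0.05,0,0,0],[0.125,0,0.09,0,0,0],[0.125,0,0.1,0,0,0]]' 0 && python3 -m creep '[[0,0,0.02,0,0,0],[0,0,0.04,0,0,0],[0,0,0.06,0,0,0],[0,0,0.07,0,0,0],[0,0,0.07,0,0,0]]' 0
```

```text
clock: 4.53
eef_pos: [527.3, 251.4, 76.1]
tool_rot: [[0.056, 0.998, -0.002], [0.998, -0.056, -0.001], [-0.001, -0.002, -1.0]]
wrist_force: [0.2, -0.3, -2.1]
finger_gap: 30.6
gripper_force: 59.9
clock: 5.15
eef_pos: [527.8, 251.6, 49.2]
tool_rot: [[0.056, 0.998, -0.0], [0.998, -0.056, -0.0], [-0.0, -0.0, -1.0]]
wrist_force: [0.4, 0.4, -1.6]
finger_gap: 30.6
gripper_force: 60.0
```

```bash
python3 -m creep '[[0,0,0,0,0,0],[0,0,0,0,0,0],[0,0,0,0,0,0],[0,0,0,0,0,0],[0,0,-0.12,0,0,0],[0,0,-0.25,0,0,0],[-0.1,0,-0.3,0,0,0]]' 0.65
python3 - <<'E'
from h import *
c=cam("wrist");cv2.imwrite("pics/w3.png",c["pixels"][100:400,170:490,::-1])
print(get_state()["eef_pos"],celltop(c,[528,251.5,80],z=80))
c=cam("top");print(celltop(c,[528,251.5,80],9,80))
E
python3 -m creep '[[-0.15,0,0,0,0,0],[-0.3,0,0,0,0,0],[-0.45,0.05,0,0,0,0],[-0.6,0.2,0,0,0,0],[-0.7,0.27,0,0,0,0],[-0.7,0.27,0,0,0,0],[-0.7,0.27,0,0,0,0]]' 0.65
python3 - <<'E'
from h import *
c=cam("wrist");print(get_state()["eef_pos"],celltop(c,[618.7,-73,70]))
E
```

```text
clock: 6.02
eef_pos: [526.3, 212.8, 172.4]
tool_rot: [[0.054, 0.999, 0.004], [0.999, -0.054, 0.002], [0.002, 0.004, -1.0]]
wrist_force: [0.2, -0.9, -0.1]
finger_gap: 55.5
gripper_force: 0.0
[526.55229872 208.30973705 173.75077849] (1343, array([526.10095577, 249.08639854,  80.        ]))
clock: 7.0
eef_pos: [617.5, -73.8, 168.5]
tool_rot: [[0.057, 0.998, -0.001], [0.998, -0.057, 0.0], [0.0, -0.001, -1.0]]
wrist_force: [-0.5, -0.2, -0.1]
finger_gap: 55.7
gripper_force: 0.0
[617.26468024 -73.03192966 168.78974784] (885, array([617.85003168, -71.78980118,  70.        ]))Traceback (most recent call last):
  File "<stdin>", line 4, in <module>
  File "h.py", line 25, in celltop
    b=blobs(near((s<60)&(v>200),proj(c,guess),r),8)[0];return b[0],ray(c,b[1],z)
      ~~~~~~~~~~~~~~~~~~~~~~~~~~~~~~~~~~~~~~~~~~~~~^^^
IndexError: list index out of range
```

View pics/w3.png

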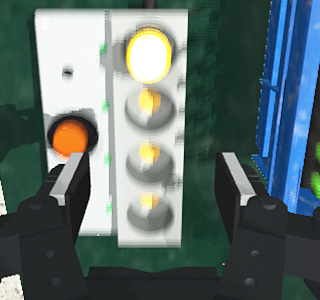

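Cell 1 stands upright in well 4, at (148,55) in the crop. Now I grasp cell 2.

```bash
python3 -m creep '[[0,0.002,0.12,0,0,0],[0,0.002,0.23,0,0,0],[0,0.002,0.3,0,0,0],[0,0.002,0.326,0,0,0],[0,0.002,0.326,0,0,0]]' 0.65 && python3 -m creep '[[0,0,0,0,0,0],[0,0,0,0,0,0],[0,0,0,0,0,0],[0,0,0,0,0,0],[0,0,0,0,0,0]]' 0
```

```text
clock: 7.68
eef_pos: [618.4, -73.2, 39.3]
tool_rot: [[0.055, 0.998, 0.0], [0.998, -0.055, 0.0], [0.0, 0.0, -1.0]]
wrist_force: [-1.0, 0.2, 0.5]
finger_gap: 55.3
gripper_force: 0.0
clock: 8.3
eef_pos: [619.2, -74.1, 40.6]
tool_rot: [[0.056, 0.998, 0.002], [0.998, -0.056, -0.0], [-0.0, 0.002, -1.0]]
wrist_force: [-2.0, 1.4, 5.7]
finger_gap: 30.2
gripper_force: 59.0
```

```bash
python3 -m creep '[[0,0,-0.12,0,0,0],[0,0,-0.22,0,0,0],[0.1,-0.14,-0.22,0,0,0],[0.25,-0.27,-0.22,0,0,0],[0.4,-0.2715,-0.2,0,0,0],[0.548,-0.2715,-0.2,0,0,0],[0.548,-0.2715,-0.2,0,0,0],[0.548,-0.2715,-0.2,0,0,0],[0.548,-0.2715,-0.2,0,0,0]]' 0
```

```text
clock: 9.43
eef_pos: [522.6, 149.6, 119.1]
tool_rot: [[0.057, 0.998, 0.0], [0.998, -0.057, -0.0], [-0.0, 0.0, -1.0]]
wrist_force: [-0.6, 0.1, -2.0]
finger_gap: 30.4
gripper_force: 60.2
```

Run:
```python
from h import *
np.set_printoptions(precision=1,suppress=True)
c=cam("wrist");p=get_state()["eef_pos"];print(p)
cv2.imwrite("pics/w4.png",c["pixels"][100:400,170:490,::-1])
```

```text
[522.6 149.6 119. ]
```

View pics/w4.png

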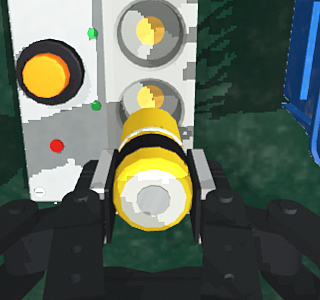

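```bash
python3 -m creep '[[0.005,0,0.06,0,0,0],[0.005,0,0.09,0,0,0],[0.005,0,0.1,0,0,0],[0.005,0,0.12,0,0,0],[0.005,0,0.14,0,0,0],[0.005,0,0.16,0,0,0],[0.005,0,0.172,0,0,0],[0.005,0,0.172,0,0,0]]' 0
```

```text
clock: 10.48
eef_pos: [522.7, 153.0, 50.6]
tool_rot: [[0.056, 0.998, 0.0], [0.998, -0.056, 0.0], [0.0, 0.0, -1.0]]
wrist_force: [-1.8, 0.3, 6.2]
finger_gap: 30.4
gripper_force: 61.1
```

```bash
python3 -m creep '[[0,0,0,0,0,0],[0,0,0,0,0,0],[0,0,0,0,0,0],[0,0,0,0,0,0],[0,0,-0.12,0,0,0],[0,0,-0.25,0,0,0],[-0.15,0.01,-0.3,0,0,0],[-0.3,0.02,-0.3,0,0,0],[-0.45,0.03,-0.3,0,0,0],[-0.6,0.04,-0.3,0,0,0],[-0.75,0.045,-0.3,0,0,0],[-0.75,0.045,-0.3,0,0,0]]' 0.65 && python3 -m creep '[[-0.15,0.01,0,0,0,0],[-0.3,0.02,0,0,0,0],[-0.45,0.03,0,0,0,0],[-0.6,0.04,0,0,0,0],[-0.705,0.04,0,0,0,0],[-0.705,0.04,0,0,0,0],[-0.705,0.04,0,0,0,0]]'
python3 - <<'E'
from h import *
c=cam("wrist");print(get_state()["eef_pos"],celltop(c,[523,-430,70]))
cv2.imwrite("pics/w5.png",c["pixels"][:,:,::-1])
E
```

```text
clock: 11.98
eef_pos: [523.1, -151.1, 169.9]
tool_rot: [[0.061, 0.998, -0.0], [0.998, -0.061, -0.0], [-0.0, -0.0, -1.0]]
wrist_force: [0.3, 1.0, -0.1]
finger_gap: 55.9
gripper_force: 0.0
clock: 12.85
eef_pos: [524.1, -428.9, 169.8]
tool_rot: [[0.055, 0.998, -0.0], [0.998, -0.055, 0.001], [0.001, -0.0, -1.0]]
wrist_force: [1.3, 0.4, 0.2]
finger_gap: 55.5
gripper_force: 0.0
[ 524.30995624 -428.68459468  170.09502064] (851, array([ 522.09903568, -429.30969824,   70.        ]))
```

View pics/w5.png

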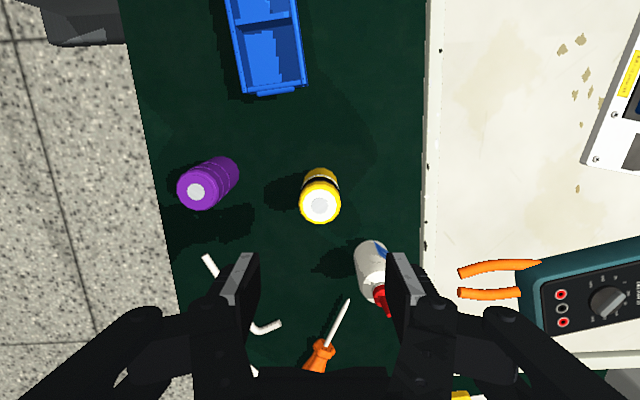

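The picture shows cell 3's top at (320,205), and the glue bottle at (372,270) with its red tip at (382,300). I check that the bottle clears the fingers and then descend.

Run:
```python
from h import *
np.set_printoptions(precision=1,suppress=True)
c=cam("wrist");print(ray(c,(382,300),97),ray(c,(372,245),0))
c=cam("top");H=hsv(c);h,s,v=[H[...,i].astype(int) for i in range(3)]
b=blobs(near(((h<8)|(h>172))&(s>120)&(v>90),(460,209),8),3)[0];print(b[:2],ray(c,b[1],97),celltop(c,[523,-431,70],9))
```

```text
[ 563.4 -493.9   97. ] [ 569.6 -494.     0. ]Traceback (most recent call last):
  File "<stdin>", line 5, in <module>
IndexError: list index out of range
```

```bash
python3 -m creep '[[-0.004,-0.004,0.12,0,0,0],[-0.004,-0.004,0.23,0,0,0],[-0.004,-0.004,0.3,0,0,0],[-0.004,-0.004,0.328,0,0,0],[-0.004,-0.004,0.328,0,0,0]]' 0.65 && python3 -m creep '[[0,0,0,0,0,0],[0,0,0,0,0,0],[0,0,0,0,0,0],[0,0,0,0,0,0],[0,0,-0.12,0,0,0],[0,0,-0.22,0,0,0],[0.15,-0.01,-0.22,0,0,0],[0.3,-0.02,-0.22,0,0,0],[0.45,-0.03,-0.22,0,0,0],[0.6,-0.04,-0.22,0,0,0],[0.7,-0.04,-0.22,0,0,0],[0.7,-0.04,-0.22,0,0,0]]' 0
```

```text
clock: 13.62
eef_pos: [522.3, -431.3, 39.2]
tool_rot: [[0.056, 0.998, -0.0], [0.998, -0.056, 0.0], [0.0, -0.0, -1.0]]
wrist_force: [-0.9, 0.4, 0.1]
finger_gap: 55.5
gripper_force: 0.0
clock: 15.12
eef_pos: [522.1, -148.9, 127.7]
tool_rot: [[0.053, 0.999, 0.001], [0.999, -0.053, -0.0], [-0.0, 0.001, -1.0]]
wrist_force: [1.0, -0.0, -1.9]
finger_gap: 30.1
gripper_force: 60.0
```

```bash
python3 -m creep '[[0.15,-0.01,0,0,0,0],[0.3,-0.02,0,0,0,0],[0.45,-0.03,0,0,0,0],[0.58,-0.0415,0,0,0,0],[0.626,-0.0415,0.02,0,0,0],[0.626,-0.0415,0.02,0,0,0],[0.626,-0.0415,0.02,0,0,0],[0.626,-0.0415,0.02,0,0,0]]' 0
```

```text
clock: 16.12
eef_pos: [519.6, 98.5, 119.0]
tool_rot: [[0.058, 0.998, 0.0], [0.998, -0.058, -0.0], [-0.0, 0.0, -1.0]]
wrist_force: [-0.4, 0.4, -1.3]
finger_gap: 30.2
gripper_force: 60.0
```

```bash
python3 -m creep '[[0.006,0,0.06,0,0,0],[0.006,0,0.08,0,0,0],[0.006,0,0.08,0,0,0]]' 0
```

```text
clock: 16.5
eef_pos: [519.4, 101.7, 86.8]
tool_rot: [[0.057, 0.998, -0.001], [0.998, -0.057, -0.0], [-0.0, -0.001, -1.0]]
wrist_force: [0.3, -0.3, -0.6]
finger_gap: 29.7
gripper_force: 60.0
```

```bash
python3 -m creep '[[0,0,0.02,0,0,0],[0,0,0.04,0,0,0],[0,0,0.06,0,0,0],[0,0,0.08,0,0,0],[0,0,0.091,0,0,0],[0,0,0.091,0,0,0]]' 0
```

```text
clock: 17.25
eef_pos: [519.6, 102.3, 50.7]
tool_rot: [[0.056, 0.998, 0.0], [0.998, -0.056, 0.0], [0.0, 0.0, -1.0]]
wrist_force: [-1.8, 0.6, 2.9]
finger_gap: 30.1
gripper_force: 60.5
```

```bash
python3 -m creep '[[0,0,0,0,0,0],[0,0,0,0,0,0],[0,0,0,0,0,0],[0,0,0,0,0,0],[0,0,-0.12,0,0,0],[0,0,-0.25,0,0,0],[-0.05,0,-0.33,0,0,0],[-0.05,0,-0.35,0,0,0],[-0.05,0,-0.35,0,0,0]]' 0.65
python3 - <<'E'
from h import *
np.set_printoptions(precision=1,suppress=True)
c=cam("wrist");print(get_state()["eef_pos"])
cv2.imwrite("pics/w6.png",c["pixels"][:,:,::-1])
H=hsv(c);h,s,v=[H[...,i].astype(int) for i in range(3)]
for g in((528,252.5),(522.5,153.5),(519.5,102.5)): print("proj at top",proj(c,[*g,80]),"line",proj(c,[*g,44]))
E
```

```text
clock: 18.38
eef_pos: [518.2, 82.5, 189.9]
tool_rot: [[0.056, 0.998, -0.0], [0.998, -0.056, 0.0], [0.0, -0.0, -1.0]]
wrist_force: [0.6, -0.4, -0.1]
finger_gap: 55.5
gripper_force: 0.0
[517.9  82.6 189.2]
proj at top [322.1 -63.3] line [322.1 -40.5]
proj at top [322.3 103.1] line [322.4 102.8]
proj at top [322.2 174.6] line [322.3 165.8]
```

View pics/w6.png

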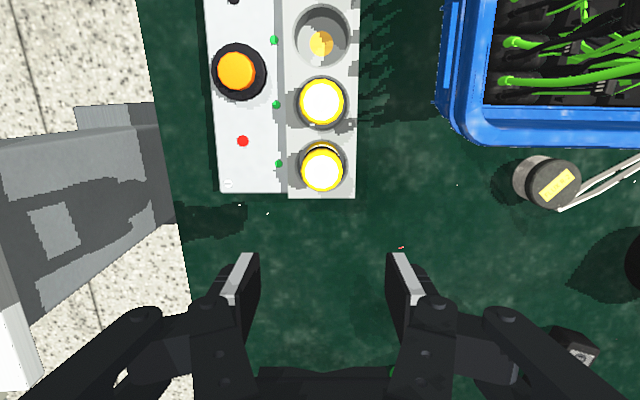

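Cells stand in wells 1 and 2, at (321,170) and (321,102), and well 3 is empty. Next I move over the button with the gripper shut.

```bash
python3 -m creep '[[0.1,-0.08,0,0,0,0],[0.2335,-0.1625,0,0,0,0],[0.2335,-0.1625,0.1,0,0,0],[0.2335,-0.1625,0.2,0,0,0],[0.2335,-0.1625,0.29,0,0,0],[0.2335,-0.1625,0.29,0,0,0],[0.2335,-0.1625,0.29,0,0,0],[0.2335,-0.1625,0.29,0,0,0]]' 0
python3 - <<'E'
from h import *
s=get_state();print(s["eef_pos"],s["finger_gap"]);c=cam("wrist");cv2.imwrite("pics/w7.png",c["pixels"][140:400,170:490,::-1])
c=cam("top")
for g in((528,252),(522.6,151.6),(519.5,102)): print(celltop(c,[*g,80],9,80))
E
```

```text
clock: 19.42
eef_pos: [459.2, 179.4, 75.7]
tool_rot: [[0.056, 0.998, 0.002], [0.998, -0.056, 0.001], [0.001, 0.002, -1.0]]
wrist_force: [0.4, -0.3, 0.2]
finger_gap: 0.2
gripper_force: 0.0
[459.23228465 179.3834863   75.71109831] 0.1614089585049823
(52, array([526.92682647, 249.84351725,  80.        ]))
(51, array([522.76475754, 152.30359802,  80.        ]))
(52, array([520.14703403, 101.75112554,  80.        ]))
```

View pics/w7.png

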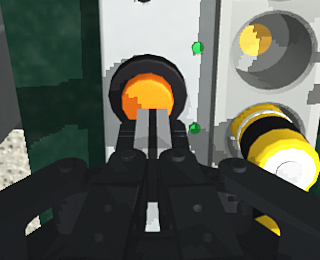

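```bash
python3 -m creep '[[0,0,0.03,0,0,0],[0,0,0.05,0,0,0],[0,0,0.065,0,0,0],[0,0,0.074,0,0,0],[0,0,0.074,0,0,0]]' 0
```

```text
clock: 20.15
eef_pos: [458.6, 179.1, 45.8]
tool_rot: [[0.056, 0.998, -0.0], [0.998, -0.056, -0.0], [-0.0, -0.0, -1.0]]
wrist_force: [-9.7, -4.9, 20.1]
finger_gap: -0.3
gripper_force: 9.9
```

Bottomed at 46 mm with 20 N. Now I hold it there.

```bash
Z='[[0,0,0,0,0,0]]'; for i in 1 2 3; do python3 -m creep '[[0,0,0,0,0,0],[0,0,0,0,0,0],[0,0,0,0,0,0],[0,0,0,0,0,0],[0,0,0,0,0,0],[0,0,0,0,0,0],[0,0,0,0,0,0],[0,0,0,0,0,0],[0,0,0,0,0,0],[0,0,0,0,0,0],[0,0,0,0,0,0],[0,0,0,0,0,0]]' 0|egrep 'clock|eef_pos|force'; done; python3 -m creep '[[0,0,-0.03,0,0,0],[0,0,-0.1,0,0,0],[0,0,-0.2,0,0,0],[0,0,-0.3,0,0,0],[0,0,-0.3,0,0,0]]' 0.65
python3 - <<'E'
from h import *
c=cam("top");H=hsv(c);h,s,v=[H[...,i].astype(int) for i in range(3)]
bl=near((h>98)&(h<118)&(s>130),(374,238),50);k=max(cv2.findContours(bl.astype(np.uint8),0,1)[0],key=cv2.contourArea)
print("carrier",cv2.minAreaRect(np.array([ray(c,p[0],35)[:2] for p in k],np.float32)),cv2.boundingRect(k))
E
```

```text
clock: 21.65
eef_pos: [458.6, 179.0, 45.8]
wrist_force: [-9.2, -3.5, 19.9]
gripper_force: 9.9
clock: 23.15
eef_pos: [458.6, 179.1, 45.8]
wrist_force: [-9.6, -3.4, 19.0]
gripper_force: 9.9
clock: 24.65
eef_pos: [458.6, 179.1, 45.8]
wrist_force: [-10.0, -3.7, 19.8]
gripper_force: 9.9
clock: 25.28
eef_pos: [459.9, 179.5, 167.7]
tool_rot: [[0.056, 0.998, 0.005], [0.998, -0.056, 0.002], [0.002, 0.005, -1.0]]
wrist_force: [1.5, -0.3, -0.6]
finger_gap: 55.4
gripper_force: 0.0
carrier ((495.9809265136719, -287.97686767578125), (58.10907745361328, 208.9578399658203), 4.752410888671875) (353, 222, 68, 24)
```

```bash
python3 -m creep '[[-0.1,0.08,0,0,0,0],[-0.184,0.161,0,0,0,0],[-0.184,0.161,0,0,0,0],[-0.184,0.161,0.1,0,0,0],[-0.184,0.161,0.2,0,0,0],[-0.184,0.161,0.25,0,0,0],[-0.184,0.161,0.25,0,0,0]]' 0.65
```

```text
clock: 26.2
eef_pos: [517.3, 102.4, 62.9]
tool_rot: [[0.056, 0.998, -0.004], [0.998, -0.056, -0.0], [-0.001, -0.004, -1.0]]
wrist_force: [-0.1, -0.4, 0.1]
finger_gap: 55.7
gripper_force: 0.0
```

```bash
python3 -m creep '[[0,0.003,0.02,0,0,0],[0,0.003,0.03,0,0,0],[0,0.003,0.03,0,0,0],[0,0.003,0.03,0,0,0]]' 0.65 &&  python3 -m creep '[[0,0,0,0,0,0],[0,0,0,0,0,0],[0,0,0,0,0,0],[0,0,0,0,0,0],[0,0,-0.06,0,0,0],[0,0,-0.15,0,0,0],[0,0,-0.22,0,0,0],[-0.15,0,-0.22,0,0,0],[-0.3,0.005,-0.22,0,0,0],[-0.45,0.01,-0.22,0,0,0],[-0.6,0.01,-0.22,0,0,0],[-0.6,0.01,-0.22,0,0,0]]' 0 && python3 -m creep '[[-0.15,0.005,0,0,0,0],[-0.3,0.005,0,0,0,0],[-0.45,0.008,0,0,0,0],[-0.59,0.008,0,0,0,0],[-0.59,0.008,0,0,0,0],[-0.59,0.008,0,0,0,0]]' 0
python3 - <<'E'
from h import *
c=cam("wrist");cv2.imwrite("pics/w8.png",c["pixels"][:,:,::-1])
for yo in(-72,-24,24,72):print(proj(c,[496-0.083*yo,-291+.9966*yo,35]))
c=cam("top");cv2.imwrite("pics/t2.png",c["pixels"][200:270,330:450,::-1])
E
```

```text
clock: 26.7
eef_pos: [520.2, 102.0, 53.2]
tool_rot: [[0.056, 0.998, 0.001], [0.998, -0.056, 0.0], [0.0, 0.001, -1.0]]
wrist_force: [-0.4, -0.3, 0.4]
finger_gap: 55.8
gripper_force: 0.0
clock: 28.2
eef_pos: [509.9, -141.3, 140.6]
tool_rot: [[0.061, 0.998, -0.0], [0.998, -0.061, -0.0], [-0.0, -0.0, -1.0]]
wrist_force: [-0.2, 0.6, -2.0]
finger_gap: 30.2
gripper_force: 59.7
clock: 28.95
eef_pos: [500.7, -372.7, 140.4]
tool_rot: [[0.056, 0.998, -0.001], [0.998, -0.056, 0.001], [0.001, -0.001, -1.0]]
wrist_force: [-0.4, 0.3, -1.5]
finger_gap: 30.0
gripper_force: 59.7
[323.04784522 189.32699633]
[313.55328195 123.55029335]
[302.93650354  49.99907665]
[290.98605203 -32.79159815]
```

View pics/w8.png

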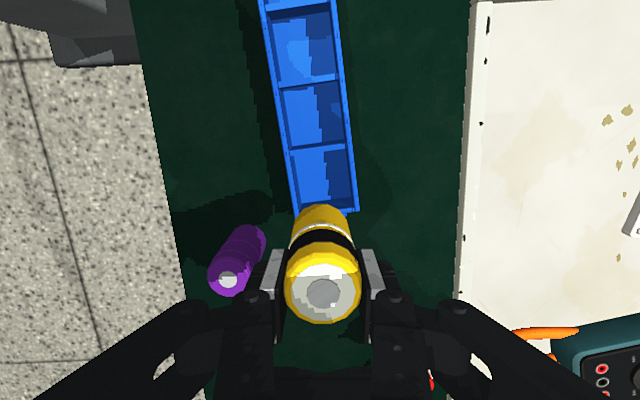

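The view shows the near pocket centred at about (323,180), dividers at about (318,150) and (311,84), and the near end edge running from (294,215) to (359,211). The held cell is over the end.

Run:
```python
from h import *
np.set_printoptions(precision=1,suppress=True)
c=cam("wrist");print(get_state()["eef_pos"])
H=hsv(c);h,s,v=[H[...,i].astype(int) for i in range(3)]
m=((h>95)&(h<120)&(s>130));m[230:]=False;m[:, :240]=False;m[:,370:]=False
for r in(60,100,120,170,190):
    x=np.where(m[r])[0];print(r,x.min(),x.max(),ray(c,(x.min(),r),35)[:2],ray(c,(x.max()+1,r),35)[:2])
for col in(290,300,345,352):
    y=np.where(m[:,col])[0];print(col,y.max())
x=315;print("divider brightness",[(r,v[r,310],v[r,325]) for r in range(70,100,2)],[(r,v[r,318],v[r,330]) for r in range(138,162,2)])
for r in((317,149),(310,84),(326,212)):print(r,ray(c,r,35))
```

```text
[ 501.  -372.4  141. ]
60 267 342 [ 469.8 -271.5] [ 520.5 -274.3]
100 273 346 [ 471.3 -297.2] [ 522.3 -300.1]
120 277 349 [ 472.8 -310.7] [ 523.9 -313.6]
170 285 354 [ 475.4 -346.5] [ 526.4 -349.3]
190 289 356 [ 477.  -361.6] [ 527.4 -364.4]
290 199
300 210
345 216
352 212
divider brightness [(70, np.int64(244), np.int64(167)), (72, np.int64(244), np.int64(168)), (74, np.int64(244), np.int64(161)), (76, np.int64(243), np.int64(252)), (78, np.int64(236), np.int64(246)), (80, np.int64(228), np.int64(254)), (82, np.int64(238), np.int64(50)), (84, np.int64(91), np.int64(135)), (86, np.int64(128), np.int64(131)), (88, np.int64(242), np.int64(131)), (90, np.int64(231), np.int64(130)), (92, np.int64(231), np.int64(131)), (94, np.int64(231), np.int64(132)), (96, np.int64(232), np.int64(131)), (98, np.int64(229), np.int64(133))] [(138, np.int64(230), np.int64(128)), (140, np.int64(231), np.int64(124)), (142, np.int64(224), np.int64(91)), (144, np.int64(95), np.int64(97)), (146, np.int64(126), np.int64(241)), (148, np.int64(238), np.int64(230)), (150, np.int64(229), np.int64(225)), (152, np.int64(229), np.int64(120)), (154, np.int64(229), np.int64(127)), (156, np.int64(228), np.int64(127)), (158, np.int64(228), np.int64(127)), (160, np.int64(227), np.int64(126))]
(317, 149) [ 499.6 -332.5   35. ]
(310, 84) [ 497.5 -288.2   35. ]
(326, 212) [ 503.5 -380.3   35. ]
```

```bash
python3 -m creep '[[0.0355,0,0,0,0,0],[0.0355,0,0,0,0,0],[0.0355,0,0.08,0,0,0],[0.0355,0,0.14,0,0,0],[0.0355,0,0.17,0,0,0],[0.0355,0,0.19,0,0,0],[0.0355,0,0.21,0,0,0],[0.0355,0,0.225,0,0,0],[0.0355,0,0.234,0,0,0],[0.0355,0,0.234,0,0,0]]' 0
```

```text
clock: 30.35
eef_pos: [501.4, -359.7, 47.5]
tool_rot: [[0.056, 0.998, 0.0], [0.998, -0.056, -0.0], [-0.0, 0.0, -1.0]]
wrist_force: [-0.3, 1.0, -1.2]
finger_gap: 29.5
gripper_force: 59.8
```

```bash
python3 -m creep '[[0,0,0.006,0,0,0],[0,0,0.006,0,0,0]]' 0; python3 -m creep '[[0,0,0,0,0,0],[0,0,0,0,0,0],[0,0,0,0,0,0],[0,0,0,0,0,0],[0,0,-0.12,0,0,0],[0,0,-0.25,0,0,0],[0,0,-0.35,0,0,0],[-0.1,0,-0.35,0,0,0],[-0.1,0,-0.35,0,0,0],[-0.1,0,-0.35,0,0,0]]' 0.6
python3 - <<'E'
from h import *
c=cam("wrist");cv2.imwrite("pics/w9.png",c["pixels"][:,:,::-1]);print(get_state()["eef_pos"],proj(c,[501.5,-358,74]),celltop(c,[501.5,-358,74],30,74))
E
```

```text
clock: 30.6
eef_pos: [501.6, -360.2, 47.2]
tool_rot: [[0.056, 0.998, 0.001], [0.998, -0.056, -0.002], [-0.002, 0.001, -1.0]]
wrist_force: [-8.3, 3.4, 20.2]
finger_gap: 30.0
gripper_force: 62.4
clock: 31.85
eef_pos: [498.9, -399.1, 184.3]
tool_rot: [[0.056, 0.998, -0.001], [0.998, -0.056, 0.001], [0.001, -0.001, -1.0]]
wrist_force: [-0.4, -0.3, -0.3]
finger_gap: 51.2
gripper_force: 0.0
[ 499.04092002 -398.8227798   184.45019315] [322.39524475 146.11222163] (884, array([ 500.89636088, -357.54454967,   74.        ]))
```

View pics/w9.png

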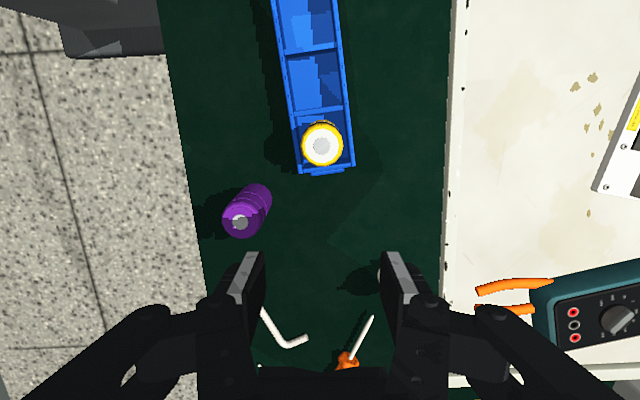

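The cell stands upright in the near pocket at (321,145). Next is cell 2 from well 2.

```bash
python3 -m creep '[[0.15,0,0,0,0,0],[0.3,0,0,0,0,0],[0.45,-0.005,0,0,0,0],[0.6,-0.01,0,0,0,0],[0.75,-0.01,0,0,0,0],[0.75,-0.01,0,0,0,0]]' 0.6; python3 -m creep '[[0.15,0,0,0,0,0],[0.3,0,0,0,0,0],[0.45,-0.005,0,0,0,0],[0.6,-0.008,0,0,0,0],[0.63,-0.008,0,0,0,0],[0.63,-0.008,0,0,0,0],[0.63,-0.008,0,0,0,0]]' 0.6
python3 - <<'E'
from h import *
c=cam("wrist");print(get_state()["eef_pos"],celltop(c,[522.7,152.5,80],30,80))
E
```

```text
clock: 32.65
eef_pos: [511.8, -95.7, 185.1]
tool_rot: [[0.051, 0.999, 0.0], [0.999, -0.051, 0.0], [0.0, 0.0, -1.0]]
wrist_force: [1.3, -0.8, 0.9]
finger_gap: 51.3
gripper_force: 0.0
clock: 33.52
eef_pos: [522.9, 150.8, 184.8]
tool_rot: [[0.057, 0.998, -0.0], [0.998, -0.057, -0.0], [-0.0, -0.0, -1.0]]
wrist_force: [1.0, -0.2, 0.9]
finger_gap: 51.0
gripper_force: 0.0
[522.98230671 150.72895408 184.88900194] (858, array([521.52469843, 154.9842301 ,  80.        ]))
```

```bash
python3 -m creep '[[0.006,0,0.12,0,0,0],[0.006,0,0.23,0,0,0],[0.006,0,0.3,0,0,0],[0.006,0,0.334,0,0,0],[0.006,0,0.334,0,0,0]]' 0.6; python3 -m creep '[[0,0,0,0,0,0],[0,0,0,0,0,0],[0,0,0,0,0,0],[0,0,0,0,0,0],[0,0,-0.06,0,0,0],[0,0,-0.15,0,0,0],[0,0,-0.22,0,0,0],[-0.15,0,-0.22,0,0,0],[-0.3,0,-0.22,0,0,0],[-0.45,0,-0.22,0,0,0],[-0.56,0,-0.22,0,0,0],[-0.56,0,-0.22,0,0,0]]' 0; python3 -m creep '[[-0.15,0,0,0,0,0],[-0.3,0,0,0,0,0],[-0.45,0,0,0,0,0],[-0.58,0,0,0,0,0],[-0.6,0.004,0,0,0,0],[-0.6,0.004,0,0,0,0],[-0.6,0.004,0,0,0,0]]' 0
python3 - <<'E'
from h import *
np.set_printoptions(precision=1,suppress=True)
c=cam("wrist");print(get_state()["eef_pos"])
cv2.imwrite("pics/w10.png",c["pixels"][:,:,::-1])
H=hsv(c);h,s,v=[H[...,i].astype(int) for i in range(3)]
m=((h>95)&(h<120)&(s>130));m[230:]=False;m[:, :230]=False;m[:,385:]=False
for r in(60,100,140):
    x=np.where(m[r])[0];print(r,ray(c,(x.min(),r),35)[:2],ray(c,(x.max()+1,r),35)[:2])
print([(r,v[r,305],v[r,315],v[r,325]) for r in range(50,170,3)])
c=cam("top");H=hsv(c);h,s,v=[H[...,i].astype(int) for i in range(3)]
bl=near((h>98)&(h<118)&(s>130),(385,234),50);k=np.vstack(cv2.findContours(bl.astype(np.uint8),0,1)[0])
print("carrier",cv2.minAreaRect(np.array([ray(c,p[0],35)[:2] for p in k],np.float32)),cv2.boundingRect(k))
E
```

```text
clock: 34.2
eef_pos: [523.0, 153.9, 51.2]
tool_rot: [[0.057, 0.998, -0.001], [0.998, -0.057, -0.0], [-0.0, -0.001, -1.0]]
wrist_force: [-0.1, 0.2, 0.6]
finger_gap: 51.3
gripper_force: 0.0
clock: 35.7
eef_pos: [510.2, -71.6, 139.8]
tool_rot: [[0.06, 0.998, 0.001], [0.998, -0.06, -0.0], [-0.0, 0.001, -1.0]]
wrist_force: [-0.3, 0.7, -2.4]
finger_gap: 30.4
gripper_force: 59.7
clock: 36.58
eef_pos: [499.0, -307.4, 139.4]
tool_rot: [[0.055, 0.999, 0.0], [0.999, -0.055, 0.0], [0.0, 0.0, -1.0]]
wrist_force: [0.4, 0.2, -1.9]
finger_gap: 30.0
gripper_force: 59.7
[ 499.  -307.5  139.5]
60 [ 464.  -206.6] [ 515.1 -209.4]
100 [ 466.1 -232.2] [ 516.8 -235. ]
140 [ 468.4 -259.5] [ 519.2 -262.3]
[(50, np.int64(167), np.int64(133), np.int64(131)), (53, np.int64(220), np.int64(131), np.int64(131)), (56, np.int64(221), np.int64(131), np.int64(131)), (59, np.int64(220), np.int64(131), np.int64(132)), (62, np.int64(219), np.int64(130), np.int64(130)), (65, np.int64(218), np.int64(130), np.int64(131)), (68, np.int64(229), np.int64(171), np.int64(167)), (71, np.int64(247), np.int64(167), np.int64(166)), (7
[... 1082 characters left out ...]
137, np.int64(241), np.int64(240), np.int64(160)), (140, np.int64(243), np.int64(241), np.int64(160)), (143, np.int64(241), np.int64(238), np.int64(161)), (146, np.int64(226), np.int64(243), np.int64(161)), (149, np.int64(226), np.int64(242), np.int64(160)), (152, np.int64(226), np.int64(244), np.int64(161)), (155, np.int64(227), np.int64(229), np.int64(161)), (158, np.int64(226), np.int64(226), np.int64(159)), (161, np.int64(225), np.int64(226), np.int64(162)), (164, np.int64(232), np.int64(210), np.int64(114)), (167, np.int64(97), np.int64(103), np.int64(101))]
carrier ((493.2123718261719, -251.98080444335938), (57.71575927734375, 138.63018798828125), 4.6208672523498535) (353, 224, 44, 22)
```

```bash
python3 -m creep '[[-0.008,-0.002,0,0,0,0],[-0.008,-0.002,0.08,0,0,0],[-0.008,-0.002,0.14,0,0,0],[-0.008,-0.002,0.17,0,0,0],[-0.008,-0.002,0.19,0,0,0],[-0.008,-0.002,0.21,0,0,0],[-0.008,-0.002,0.225,0,0,0],[-0.008,-0.002,0.232,0,0,0],[-0.008,-0.002,0.232,0,0,0]]' 0
```

```text
clock: 37.8
eef_pos: [497.7, -312.2, 46.9]
tool_rot: [[0.056, 0.998, 0.001], [0.998, -0.056, -0.0], [-0.0, 0.001, -1.0]]
wrist_force: [-1.3, -0.7, 0.8]
finger_gap: 30.3
gripper_force: 59.9
```

Just above the floor. I release it and lift clear, then go for cell 1 in well 4 at TCP (527.8, 251.8).

```bash
python3 -m creep '[[0,0,0.002,0,0,0],[0,0,0.002,0,0,0],[0,0,0.002,0,0,0],[0,0,0.002,0,0,0],[0,0,-0.12,0,0,0],[0,0,-0.25,0,0,0],[0,0,-0.34,0,0,0],[-0.12,0,-0.34,0,0,0],[-0.12,0,-0.34,0,0,0]]' 0.6
python3 - <<'E'
from h import *
c=cam("wrist");print(get_state()["eef_pos"],celltop(c,[498,-310.5,74],30,74))
E
python3 -m creep '[[0.15,0,0,0,0,0],[0.3,0,0,0,0,0],[0.45,0,0,0,0,0],[0.6,0,0,0,0,0],[0.75,0,0,0,0,0],[0.85,0,0,0,0,0],[0.85,0,0,0,0,0]]' 0.6; python3 -m creep '[[0.15,0,0,0,0,0],[0.3,0,0,0,0,0],[0.45,0,0,0,0,0],[0.6,0,0,0,0,0],[0.675,0,0,0,0,0],[0.675,0,0,0,0,0],[0.675,0,0,0,0,0]]' 0.6
python3 - <<'E'
from h import *
c=cam("wrist");print(get_state()["eef_pos"],celltop(c,[528,252.5,80],30,80))
E
```

```text
clock: 38.92
eef_pos: [494.3, -362.0, 182.6]
tool_rot: [[0.058, 0.998, 0.0], [0.998, -0.058, -0.001], [-0.001, 0.0, -1.0]]
wrist_force: [0.2, 0.2, -1.1]
finger_gap: 51.2
gripper_force: 0.0
[ 494.43197786 -360.7217486   182.18544609] (926, array([ 495.95960678, -311.60502908,   74.        ]))
clock: 39.85
eef_pos: [513.5, -17.5, 182.4]
tool_rot: [[0.052, 0.999, -0.0], [0.999, -0.052, 0.0], [0.0, -0.0, -1.0]]
wrist_force: [-0.1, 0.2, -0.2]
finger_gap: 51.1
gripper_force: 0.0
clock: 40.72
eef_pos: [529.0, 248.1, 182.3]
tool_rot: [[0.057, 0.998, -0.0], [0.998, -0.057, -0.0], [-0.0, -0.0, -1.0]]
wrist_force: [0.5, 0.0, 0.8]
finger_gap: 51.2
gripper_force: 0.0
[529.15607103 247.86675429 182.41710738] (880, array([526.42201936, 252.57342223,  80.        ]))
```

```bash
python3 -m creep '[[0.008,-0.005,0.12,0,0,0],[0.008,-0.005,0.23,0,0,0],[0.008,-0.005,0.3,0,0,0],[0.008,-0.005,0.329,0,0,0],[0.008,-0.005,0.329,0,0,0]]' 0.6; python3 -m creep '[[0,0,0,0,0,0],[0,0,0,0,0,0],[0,0,0,0,0,0],[0,0,0,0,0,0],[0,0,-0.06,0,0,0],[0,0,-0.15,0,0,0],[0,0,-0.22,0,0,0],[-0.15,0,-0.22,0,0,0],[-0.3,0,-0.22,0,0,0],[-0.45,0,-0.22,0,0,0],[-0.6,-0.005,-0.22,0,0,0],[-0.6,-0.005,-0.22,0,0,0]]' 0; python3 -m creep '[[-0.15,0,0,0,0,0],[-0.3,0,0,0,0,0],[-0.45,0,0,0,0,0],[-0.58,0,0,0,0,0],[-0.687,-0.005,0,0,0,0],[-0.687,-0.005,0,0,0,0],[-0.687,-0.005,0,0,0,0]]' 0
python3 - <<'E'
from h import *
np.set_printoptions(precision=1,suppress=True)
c=cam("wrist");print(get_state()["eef_pos"])
H=hsv(c);h,s,v=[H[...,i].astype(int) for i in range(3)]
m=((h>95)&(h<120)&(s>130));m[230:]=False;m[:, :230]=False;m[:,385:]=False
for r in(110,140,170):
    x=np.where(m[r])[0];print(r,ray(c,(x.min(),r),35)[:2],ray(c,(x.max()+1,r),35)[:2])
y=np.where(m[:,315])[0];print("far end",y.min(),ray(c,(315,y.min()),35))
print([(r,v[r,325]) for r in range(100,200,2)])
E
```

```text
clock: 41.4
eef_pos: [527.5, 251.8, 51.1]
tool_rot: [[0.057, 0.998, -0.0], [0.998, -0.057, -0.0], [-0.0, -0.0, -1.0]]
wrist_force: [0.6, -0.2, -0.2]
finger_gap: 51.1
gripper_force: 0.0
clock: 42.9
eef_pos: [511.6, 9.6, 139.5]
tool_rot: [[0.061, 0.998, 0.001], [0.998, -0.061, -0.0], [-0.0, 0.001, -1.0]]
wrist_force: [-0.2, 1.3, -2.1]
finger_gap: 29.9
gripper_force: 59.7
clock: 43.78
eef_pos: [494.7, -260.6, 139.0]
tool_rot: [[0.056, 0.998, 0.0], [0.998, -0.056, 0.0], [0.0, 0.0, -1.0]]
wrist_force: [0.1, 0.8, -1.4]
finger_gap: 30.1
gripper_force: 59.7
[ 494.8 -260.3  139. ]
110 [ 462.7 -192. ] [ 513.7 -194.9]
140 [ 464.9 -212.6] [ 515.  -215.4]
170 [ 466.5 -234.2] [ 517.1 -237.1]
far end 94 [ 494.3 -183.2   35. ]
[(100, np.int64(244)), (102, np.int64(245)), (104, np.int64(241)), (106, np.int64(116)), (108, np.int64(128)), (110, np.int64(128)), (112, np.int64(129)), (114, np.int64(127)), (116, np.int64(127)), (118, np.int64(127)), (120, np.int64(128)), (122, np.int64(126)), (124, np.int64(128)), (126, np.int64(128)), (128, np.int64(126)), (130, np.int64(137)), (132, np.int64(163)), (134, np.int64(162)), (136, np.int64(161)), (138, np.int64(161)), (140, np.int64(160)), (142, np.int64(162)), (144, np.int64(160)), (146, np.int64(160)), (148, np.int64(162)), (150, np.int64(160)), (152, np.int64(161)), (154, np.int64(160)), (156, np.int64(160)), (158, np.int64(159)), (160, np.int64(161)), (162, np.int64(128)), (164, np.int64(126)), (166, np.int64(106)), (168, np.int64(224)), (170, np.int64(242)), (172, np.int64(247)), (174, np.int64(106)), (176, np.int64(124)), (178, np.int64(125)), (180, np.int64(124)), (182, np.int64(123)), (184, np.int64(116)), (186, np.int64(117)), (188, np.int64(147)), (190, np.int64(144)), (192, np.int64(144)), (194, np.int64(145)), (196, np.int64(143)), (198, np.int64(141))]
```

```bash
python3 -m creep '[[-0.005,-0.001,0,0,0,0],[-0.005,-0.001,0.08,0,0,0],[-0.005,-0.001,0.14,0,0,0],[-0.005,-0.001,0.17,0,0,0],[-0.005,-0.001,0.19,0,0,0],[-0.005,-0.001,0.21,0,0,0],[-0.005,-0.001,0.225,0,0,0],[-0.005,-0.001,0.232,0,0,0],[-0.005,-0.001,0.232,0,0,0]]' 0
```

```text
clock: 44.95
eef_pos: [494.1, -263.5, 46.6]
tool_rot: [[0.056, 0.998, 0.001], [0.998, -0.056, -0.0], [-0.0, 0.001, -1.0]]
wrist_force: [-0.8, 0.1, 2.2]
finger_gap: 30.1
gripper_force: 60.2
```

```bash
python3 -m creep '[[0,0,0.001,0,0,0],[0,0,0.001,0,0,0],[0,0,0.001,0,0,0],[0,0,0.001,0,0,0],[0,0,-0.12,0,0,0],[0,0,-0.25,0,0,0],[0,0,-0.34,0,0,0],[-0.15,0,-0.42,0,0,0],[-0.3,0,-0.42,0,0,0],[-0.3,0,-0.42,0,0,0],[-0.3,0,-0.42,0,0,0]]' 0.6
python3 - <<'E'
from h import *
np.set_printoptions(precision=1,suppress=True)
c=cam("wrist");print(get_state()["eef_pos"])
for g in((501.5,-359,74),(497.7,-311.5,74),(494,-263,74)):print(celltop(c,g,22,74))
cv2.imwrite("pics/w11.png",cv2.resize(c["pixels"][0:260,200:440,::-1],None,fx=2,fy=2))
E
```

```text
clock: 46.32
eef_pos: [487.0, -382.9, 213.6]
tool_rot: [[0.057, 0.998, -0.001], [0.998, -0.057, 0.001], [0.001, -0.001, -1.0]]
wrist_force: [0.3, 0.0, -0.1]
finger_gap: 51.4
gripper_force: 0.0
[ 487.2 -382.4  213.8]
(691, array([ 500.9, -357.3,   74. ]))
(792, array([ 496. , -311.9,   74. ]))
(949, array([ 492.7, -263.9,   74. ]))
```

View pics/w11.png

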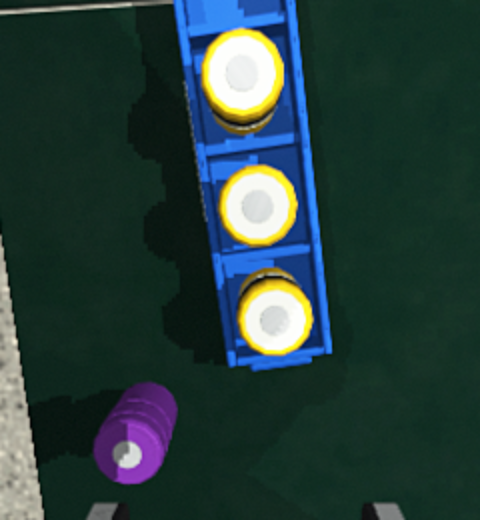

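All three cells stand upright in separate pockets, with tops at crop (242,73), (258,205) and (274,318). The gripper is clear, so I hand the job in.

```bash
python3 -c "
from cell import *
print(finish_job())"
```

```text
the job is handed in; nothing more can be done
None
```

I handed the job in: the three cells on the bench went to the bottom of wells, the jog button was held fully down for over 4 s and released, and all three now stand upright in the carrier's pockets; the hand-in gave no verdict.

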